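# Hook the lunchbox lid under its lip and latch it

### The arm

A 7-joint arm with a two-finger parallel gripper is mounted at the origin on the work surface. World frame = base frame: x ahead of the robot, y to its left, z up, the work surface at z = 0. Lengths are in m, angles in rad, forces in N, time in s.
With the tool pointing down it reaches from about 0.35 to 0.9 m from the base axis. Payload 8.1 kg.
Tool frame: the origin (TCP) lies on the centre line of the jaws, within the pads' length; the fingertips stand 19 mm ahead of it and the grasp point (between the pads) is the TCP; z points along the fingers, y is the direction in which the jaws open and shut (so a half turn about z gives the same grasp; the last joint's range is limited). The gripper opens to 92 mm and grips with 3 to 60 N. Pads are 19 mm wide; open, the fingers measure 130 mm over their backs; the gripper's body (75 mm by 190 mm) begins 47 mm behind the grasp point.
Start: joints at [1.197, 0.434, 0.025, 1.573, -0.012, 1.134, -0.075], TCP at [0.167, -0.602, 0.246] pointing down, gripper open.
Joint ranges: [-2.62, 2.62], [-0.44, 2.09], [-1.27, 1.32], [0.08, 2.57], [-1.32, 4.46], [0.12, 2], [-2.74, 2.74]. Speed limits (rad/s): [2.22, 2.22, 3.01, 3.01, 3.14, 3.14, 3.14].

### API

Orientations are given as a rotation vector (axis times angle).
In Python, from cell import monitor, imaging, workorder, outline_of gives the robot as it stands.
- The arm moves only by the tool move_arm, never from a script. Its argument "series" is a list of rows, each a list of 6 numbers: the shift along the world's x, y, z in cm, then the turn, a rotation vector about the world's x, y, z in degrees. A call has 1 to 8 rows; each row shifts and turns the commanded pose from where the row before left it; what a row does not reach is not made up. A row lasts 1/10 s, in which the tool goes at most 50 mm and 8.59 degrees, less where a joint would pass 70% of its speed; a pose out of reach is approached as far as the arm can. A call with a gripper value outside its range is refused whole. "grip" is the opening, from 0 (shut) to 1 (fully open), set as the call begins (left out, the last holds). The fingers move at their own pace and stop on an object; "force" is the grip in N (left out, the last holds). Time passes only in rows, so rows that do not move let the fingers close. It gives the time, the measured TCP pose, the force and the opening at its end, in the units of the state.
- monitor.observe(): the state, without advancing time (a new reading comes with each control period).
- imaging.get_image(name): name is "side" or "top"; returns a dict with "color" (420x560x3 uint8, red, green, blue), "fx", "fy", "cx", "cy" (pixels), "rvec" (rotation vector, rad) and "tvec" (3), from world to camera coordinates, as OpenCV has them. Camera axes: x right, y down, z forward; pixel columns grow to the right and rows downward; lengths in m; the calibration is good to about 2 mm. A picture is of the moment at which its call begins. There is no depth.
- workorder.sign_off(): hands the job in, once; it reports no verdict.
Trained networks look in the newest picture that a camera, given by its name, has taken for a name from the list of things; names that differ only in an ending like _2 or _b are one class to them, and where a whole thing is asked for, a point or a joint stands for the part that bears it (a point fixed in the world has none). Each returns a list of dicts, best first, with "p" (0 to 1); they miss things now and then, are a little off and sometimes report something else, mostly with a low value. They report only what shows in the picture. A call takes as long as a camera call.
- outline_of(camera, thing): "mask" (420x560 bool, what is visible of it) and "rect" ([left, top, width, height] in pixels, round what is visible of it).
The state is a dict: "clock": time; "joints": joint angles; "dq": joint speeds; "joint_efforts": joint torques, N m; "position": TCP position; "ee_rot": TCP orientation; "force": force on the tool from outside, world axes, zero at the start; "ft_torque": the same for the moment, N m; "width": opening from 0.0 (shut) to 1.0 (fully open).
Only numpy, scipy, OpenCV 4.12 (cv2) and the standard library are available. Lean on these libraries where they do the work, as an engineer would, in place of code of your own. Each camera call takes 0.05 s, during which the arm holds its last target. There are 200 camera calls.

### The job

Close the lunchbox: its lid lies askew on top, propped on the latch flap and drawn out from the lip on the opposite side. Straighten the lid and push it along until its tongue is fully home under the lip, then press the flap side down until the lid lies flat and the sprung flap snaps over its edge. Leave the box about where it stands and do not disturb the other things on the island.

Things in the scene. Friction and masses are not known exactly. Their poses are not given: they have to be found in the camera images.
- lunchbox: Square grey plastic lunchbox, loose on the counter, about 0.75 kg. Origin: centre of its underside; z up; +x points to the side with the latch flap (the side away from the robot), -x to the side with the lip. Walls 170 mm square outside (x and y from -85 to 85 mm). The rim that the lid rests on is 62 mm up.
- lip (a point): Middle of the lip's front edge on the lunchbox, 72 mm up, at x = -72 mm in the box's frame. The lip is the roof of a 170 mm wide housing along the box's -x side (x -88 to -72 mm, top 76.5 mm up). Under it a pocket, open towards +x, takes the lid's tongue: 118 mm wide, 12 mm deep (back at x = -84 mm), floor 62 mm up, lip's underside 72 mm up.
- lid: Flat white slick plastic lid, loose, about 0.14 kg. Origin: centre of its plate's underside; z: normal of its upper face; +x: towards its flap-side edge. Plate 158 mm in x by 176 mm in y, 8 mm thick. At the start it slopes up 12 degrees towards the flap, -x end on the rim, underside on the flap's top; drawn out 26 to 40 mm, up to 12 mm sideways, up to 0.1 rad turned against the box.
- lid_tongue (a point): Middle of the tip of the lid's tongue, half-way through it, at x = -91 mm in the lid's frame. The tongue sticks out 12 mm from the plate's -x edge, is 4.5 mm thick (3.5 to 8 mm above the lid's underside), 112 mm wide at the root, 106 mm at the tip. Fully home, this point lies at x = -82 to -84 mm and y within 3 mm of 0 in the box's frame.
- lid_edge (a point): Middle of the top of the lid's flap-side edge (x = 79 mm, 8 mm up in the lid's frame). With the tongue home the edge lies at x = 86 to 88 mm in the box's frame and still rests on the flap's sloping nose, about 20 mm above the rim, until it is pressed. Closed, the lid's upper face is level, 70 mm up.
- flap (a joint): Angle of the latch flap, rad: 0 upright on its stop, to which it springs back; grows as it is pushed outwards (most 0.7). A grey plate 52 mm wide, 4 mm thick, outside the middle of the box's +x wall (x 90.5 to 94.5 mm), hinged 22 mm up. Pressing the lid down near this edge drives it out and it snaps back over the edge: about 8 to 12 N.
- flap_head (a point): Middle of the top of the flap's hooked head, 89 mm up when upright; moves with the flap. The head reaches in over the lid's edge to x = 80.5 mm in the box's frame: flat underside 71.5 mm up, above it a nose sloping up and outwards at 60 degrees.
- bottle: Bystander, to be left alone: a brushed-steel drinking bottle with a black cap and flip lever, 70 mm across, 225 mm tall. Origin: centre of its underside.
- bowl: Bystander, to be left alone: a white ceramic bowl, 144 mm across, 58 mm tall. Origin: centre of its underside.
- fork: Bystander, to be left alone: a flat bamboo fork lying down, 190 mm long, 8 mm thick. Origin: about the middle of its length, underside.
- mug: Bystander, to be left alone: a white mug with one handle, 80 mm across, 92 mm tall. Origin: centre of its underside.
- tumbler: Bystander, to be left alone: a glass tumbler, 72 mm across, 100 mm tall. Origin: centre of its underside.
- jar: Bystander, to be left alone: an amber glass jar with a steel lid, 72 mm across, 105 mm tall. Origin: centre of its underside.
- mill: Bystander, to be left alone: a dark wooden pepper mill, 56 mm across, 178 mm tall. Origin: centre of its underside.

How it is judged:
On the way:
1. the lid's tongue is under the lip (x of lid_tongue in the frame of lunchbox below -0.077 m and z of lid_tongue in the frame of lunchbox below 0.074 m), for 0.2 s.
At the end, for the whole second after the job is handed in: The tongue is at least 5 mm under the lip, the lid lies level (within 0.03 rad) with its flap-side edge down on the rim (within 2 mm) and the flap sprung back upright over it (within 0.04 rad); the box stands flat, at rest, within 60 mm of where it was (x of lid_tongue in the frame of lunchbox below -0.077 m and z of lid_tongue in the frame of lunchbox below 0.0725 m and z of lid_edge in the frame of lunchbox below 0.0722 m and angle between each of lid, lunchbox's own z axis and vertical below 0.03 rad and value of joint flap below 0.04 rad and distance of lunchbox from where it was at the start of the episode below 0.06 m and linear speed of each of lid, lunchbox below 0.02 m/s); the robot touches nothing.
It fails at once if another thing on the island is moved by more than 25 mm (distance of any of bottle, bowl, fork, mug, tumbler, jar, mill from where it was at the start of the episode above 0.025 m).
It fails at once if another thing on the island is tipped over (angle between any of bottle, bowl, fork, mug, tumbler, jar, mill's own z axis and vertical above 0.5 rad).
It also fails if it takes over 64 s, if anything falls off the work surface, if the arm or the gripper's body presses on something with over 40 N, if the wrist force passes 120 N, or if a joint passes its speed limit or range.

## Working session

There is one attempt and no reset: what is moved stays moved. The work goes in short steps, Python scripts to look and compute and a tool call to move; the robot and the scene stay as the last step left them, time stands still between calls to the robot, and variables do not carry over. Pictures are saved under pics/ and viewed, about 8 in all and at most 12, crops included, and the job is handed in when it is done.

Besides the shell and the picture viewer there is one more tool, called after ">>>" as name(argument=value, ...), one argument or row to a line, values as JSON. move_arm: Moves the arm, as the interface text tells. Its arguments: {"type":"object","properties":{"series":{"type":"array"},"grip":{"type":"number"},"force":{"type":"number"}},"required":["series"]}

```bash
mkdir -p pics; cat > h.py <<'E'
import numpy as np, cv2
from cell import monitor, imaging, workorder, outline_of
def cam(n):
    d=imaging.get_image(n); K=np.array([[d['fx'],0,d['cx']],[0,d['fy'],d['cy']],[0,0,1]],float)
    return d['color'],K,np.array(d['rvec'],float),np.array(d['tvec'],float)
def ray(K,r,t,uv,z):
    R=cv2.Rodrigues(r)[0]; c=-R.T@t; v=R.T@np.linalg.inv(K)@np.array([uv[0],uv[1],1.])
    return c+v*(z-c[2])/v[2]
def proj(K,r,t,P): return cv2.projectPoints(np.array(P,float).reshape(-1,3),r,t,K,None)[0].reshape(-1,2)
def save(n,img,crop=None,s=1):
    if crop: x,y,w,h=crop; img=img[y:y+h,x:x+w]
    cv2.imwrite('pics/'+n,cv2.resize(img[:,:,::-1],None,fx=s,fy=s,interpolation=cv2.INTER_CUBIC))
E
python3 - <<'E'
from h import *
ims=[]
for c in('top','side'):
    im,K,r,t=cam(c); ims.append(im)
    R=cv2.Rodrigues(r)[0]; print(c,-R.T@t,K[0,0])
    for th in('lunchbox','lid','flap','bottle','bowl','fork','mug','tumbler','jar','mill'):
        o=outline_of(c,th)
        for d in o[:1]:
            m=d['mask'].astype(np.uint8); mr=cv2.minAreaRect(cv2.findNonZero(m))
            z={'lid':.08,'lunchbox':.05}.get(th,.04)
            print(th,round(d['p'],2),d['rect'],mr[0],mr[1],mr[2],ray(K,r,t,mr[0],z).round(3))
save('a.png',np.vstack(ims),None,.7)
print(monitor.observe())
E
```

```text
top [0.50330436 0.05305124 1.22595329] 391.45043629252154
lunchbox 0.72 [246.1, 273.2, 60.4, 34.0] (273.95001220703125, 288.3500061035156) (15.811387062072754, 57.86967468261719) 71.56504821777344 [0.409 0.054 0.05 ]
lid 0.88 [222.7, 221.4, 75.1, 67.6] (261.4559326171875, 257.2185974121094) (57.86857604980469, 60.25089645385742) 72.34988403320312 [0.501 0.09  0.08 ]
bottle 0.72 [339.3, 201.3, 36.0, 25.7] (355.1600036621094, 215.38002014160156) (24.40000343322754, 37.0) 53.13010025024414 [ 0.627 -0.194  0.04 ]
bowl 0.66 [176.4, 271.6, 46.6, 52.4] (199.0, 296.0) (48.0, 46.0) 90.0 [0.386 0.277 0.04 ]
fork 0.61 [303.5, 226.8, 26.9, 30.2] (316.2500305175781, 239.75003051757812) (38.18376159667969, 7.77817440032959) 45.0 [ 0.553 -0.074  0.04 ]
mug 0.8 [187.7, 198.2, 30.1, 29.0] (199.43463134765625, 217.22694396972656) (36.57331466674805, 28.065855026245117) 37.87498474121094 [0.622 0.28  0.04 ]
tumbler 0.61 [223.6, 173.3, 29.1, 24.1] (238.5, 185.0) (26.0, 23.0) 90.0 [0.721 0.163 0.04 ]
jar 0.57 [282.5, 171.9, 26.8, 31.9] (295.7500305175781, 188.25001525878906) (24.041629791259766, 26.16295
[... 1260 characters left out ...]
123047 [0.546 0.501 0.04 ]
{'clock': 1.1, 'joints': array([ 1.19742853,  0.43447894,  0.02499232,  1.57321153, -0.01158517,
        1.13398081, -0.07508525]), 'dq': array([ 0.00060411, -0.00011612,  0.00217704, -0.00056513, -0.00019183,
        0.00064143,  0.00253717]), 'joint_efforts': array([-2.84275411e-04, -6.67678571e+01,  9.84172337e-01, -3.14811802e+01,
       -6.05925964e-02,  3.28632805e-02,  5.60470096e-05]), 'position': array([ 0.16714738, -0.60224906,  0.24575038]), 'ee_rot': array([ 3.11278900e+00,  4.23924856e-01, -1.14767913e-05]), 'force': array([ 0.42206129,  1.17429301, -0.49566063]), 'ft_torque': array([ 0.02652019, -0.01142395,  0.03946882]), 'width': 1.0018840155889193}
```

View pics/a.png

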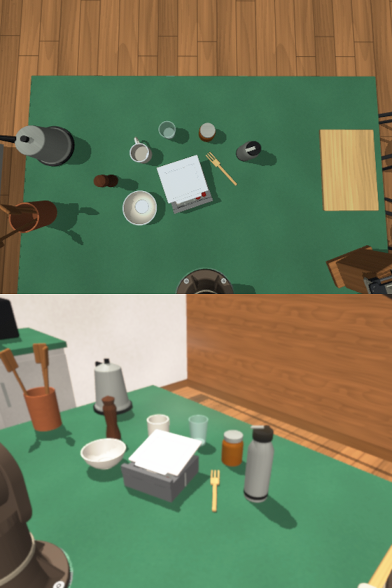

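```bash
python3 - <<'E'
from h import *
im,K,r,t=cam('top'); a=cv2.resize(im[205:320,205:325],None,fx=5,fy=5,interpolation=cv2.INTER_CUBIC)
im2,K2,r2,t2=cam('side'); b=cv2.resize(im2[190:310,165:295],None,fx=5,fy=5,interpolation=cv2.INTER_CUBIC)
save('b.png',a); save('c.png',b)
E
```

```text
(no output)
```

View pics/b.png

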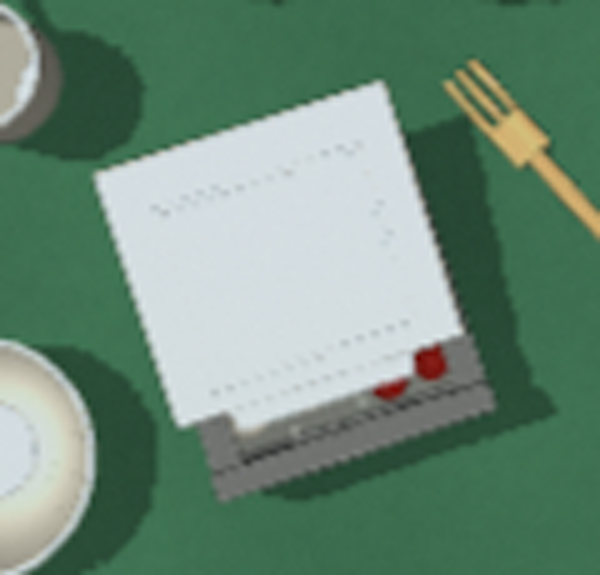

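View pics/c.png

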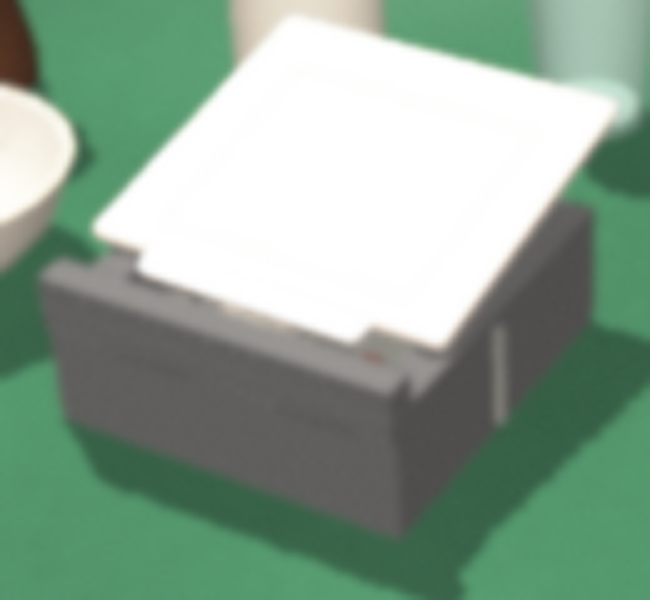

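```bash
cat > fit.py <<'E'
from h import *
from scipy.optimize import least_squares
from scipy.spatial.transform import Rotation as Ro
def fit(cams,bobs,lobs,x0,free=True):
    def T(P,x,y,z,yaw,pitch,roll=0): return Ro.from_euler('ZYX',[yaw,pitch,roll]).apply(np.array(P,float)/1000)+[x,y,z]
    def rb(v): return np.concatenate([(proj(*cams[c],T(P,v[0],v[1],0,v[2],0))-uv).ravel() for c,P,uv in bobs])
    b=least_squares(rb,x0[:3],loss='soft_l1'); 
    def rl(v): return np.concatenate([(proj(*cams[c],T(P,v[0],v[1],v[2],v[3],v[4]))-uv).ravel() for c,P,uv in lobs])
    l=least_squares(rl,[x0[0],x0[1],.08,x0[2],-.2],loss='soft_l1')
    b_,l_=b.x,l.x
    print('box',b_.round(4),'res',abs(b.fun).round(1)); print('lid',l_.round(4),'res',abs(l.fun).round(1))
    Rb=Ro.from_euler('Z',b_[2])
    for n,p in(('tongue',[-91,0,5.75]),('edge',[79,0,8]),('c',[0,0,8])):
        w=T([p],*l_)[0]; print(n,'world',w.round(4),'box',(Rb.inv().apply(w-[b_[0],b_[1],0])*1000).round(1))
    return b_,l_
E
python3 - <<'E'
from fit import *
cams={c:cam(c)[1:] for c in('top','side')}
A=lambda u,v:np.array([205+(u+.5)/5-.5,205+(v+.5)/5-.5]); S=lambda u,v:np.array([165+(u+.5)/5-.5,190+(v+.5)/5-.5])
bo=[('top',(-88,85,76.5),A(220,501)),('top',(-88,-85,76.5),A(495,409)),('top',(-72,85,76.5),A(209,472)),('top',(-72,-85,76.5),A(487,381)),
('side',(-88,-85,76.5),S(397,394)),('side',(-88,85,76.5),S(43,275)),('side',(85,-85,62),S(595,210)),('side',(-85,-85,0),S(400,538))]
lo=[(c,p,f(*q)) for c,p,f,q in[('top',(79,88,8),A,(95,175)),('top',(79,-88,8),A,(384,82)),('top',(-79,88,8),A,(180,427)),('top',(-79,-88,8),A,(464,334)),('top',(-91,53,8),A,(240,432)),
('side',(79,88,8),S,(295,15)),('side',(79,-88,8),S,(617,103)),('side',(-79,-88,8),S,(443,345)),('side',(-79,88,8),S,(93,230)),('side',(-91,53,8),S,(140,265)),('side',(-91,-53,8),S,(352,337))]]
b,l=fit(cams,bo,lo,[.48,.08,.3])
E
```

```text
box [0.4748 0.0749 0.3188] res [0.4 0.1 0.4 0.5 0.1 0.3 0.3 0.2 1.2 0.3 0.7 0.2 0.7 0.6 0.5 0.7]
lid [ 0.5068  0.0922  0.0777  0.3108 -0.2021] res [0.4 0.4 0.2 0.5 0.3 0.4 0.3 0.2 0.4 0.5 0.6 0.1 0.6 0.  0.3 0.4 0.2 0.4
 0.1 0.6 0.  0.4]
tongue world [0.4208 0.0646 0.065 ] box [-54.5   7.2  65. ]
edge world [0.5789 0.1154 0.1014] box [111.6   5.8 101.4]
c world [0.5052 0.0917 0.0855] box [34.2  6.5 85.5]
```

>>> move_arm(
  series=[
    [0, 0, 4, 0, 0, 2.76],
    [0, 0, 4, 0, 0, 0],
    [1.7, 4.5, 0, 0, 0, 0],
    [1.7, 4.5, 0, 0, 0, 0],
    [1.7, 4.5, 0, 0, 0, 0],
    [1.7, 4.5, 0, 0, 0, 0],
    [1.7, 4.5, 0, 0, 0, 0],
    [1.7, 4.5, 0, 0, 0, 0],
  ],
  grip=0,
  force=20,
)

```text
clock: 2.1
position: [0.2695, -0.3304, 0.326]
ee_rot: [3.101, 0.499, 0.0]
force: [1.7, -0.4, -0.3]
width: 0.357
```

>>> move_arm(
  series=[
    [1.7, 4.5, 0, 0, 0, 0],
    [1.7, 4.5, 0, 0, 0, 0],
    [1.7, 4.5, 0, 0, 0, 0],
    [1.7, 4.5, 0, 0, 0, 0],
    [1.7, 4.5, 0, 0, 0, 0],
    [1.7, 4.5, 0, 0, 0, 0],
    [1.7, 4.5, 0, 0, 0, 0],
    [1.7, 4.5, 0, 0, 0, 0],
  ],
)

```text
clock: 2.9
position: [0.4054, 0.0296, 0.3262]
ee_rot: [3.101, 0.498, 0.002]
force: [0.9, -0.0, -0.0]
width: 0.005
```

>>> move_arm(
  series=[
    [1.5, 4.5, 0, 0, 0, 0],
    [1.5, 4.5, 0, 0, 0, 0],
    [1.5, 4.5, 0, 0, 0, 0],
    [0, 0, 0, 0, 0, 0],
  ],
)

```text
clock: 3.3
position: [0.4504, 0.1693, 0.3259]
ee_rot: [-3.096, -0.51, -0.002]
force: [-0.4, -0.3, 0.2]
width: 0.006
```

>>> move_arm(
  series=[
    [1.7, 3.8, -2, 0, 0, 0],
    [0, 0, -5, 0, 0, 0],
    [0, 0, -5, 0, 0, 0],
    [0, 0, -5, 0, 0, 0],
    [0, 0, -4, 0, 0, 0],
    [0, 0, -2.9, 0, 0, 0],
    [0, 0, 0, 0, 0, 0],
  ],
)

```text
clock: 4.0
position: [0.465, 0.1991, 0.0835]
ee_rot: [3.1, 0.499, -0.01]
force: [0.1, -0.2, 0.5]
width: 0.004
```

```bash
python3 - <<'E'
from h import *
s=monitor.observe(); print(s['position'],s['ee_rot'])
im,K,r,t=cam('top'); a=cv2.resize(im[190:310,190:310],None,fx=4,fy=4,interpolation=cv2.INTER_CUBIC)
im,K,r,t=cam('side'); b=cv2.resize(im[190:310,165:245],None,fx=4,fy=4,interpolation=cv2.INTER_CUBIC)
save('d.png',np.hstack([a,b]))
E
```

```text
[0.46503779 0.19905969 0.08354444] [ 3.09979227  0.4985465  -0.00993709]
```

View pics/d.png

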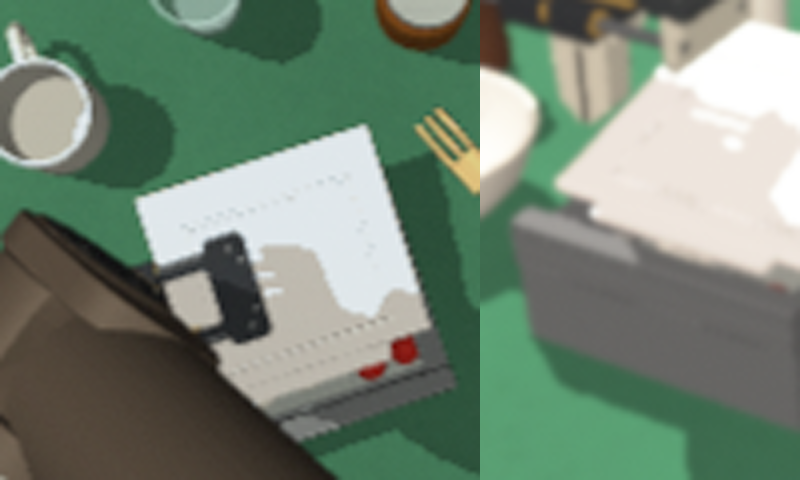

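>>> move_arm(
  series=[
    [0.13, -0.38, 0, 0, 0, 0],
    [0.13, -0.38, 0, 0, 0, 0],
    [0.06, -0.19, 0, 0, 0, 0],
    [0.06, -0.19, 0, 0, 0, 0],
    [0, 0, 0, 0, 0, 0],
  ],
)

```text
clock: 4.6
position: [0.4713, 0.189, 0.0871]
ee_rot: [3.102, 0.498, 0.001]
force: [-0.4, 0.6, -0.1]
width: 0.007
```

```bash
python3 - <<'E'
from h import *
s=monitor.observe(); p=s['position']; print(p,s['force'])
d=p[:2]-[.4748,.0749]; c,q=np.cos(.3188),np.sin(.3188); print(d@[c,q],d@[-q,c])
im,K,r,t=cam('top'); save('e.png',im,(205,205,120,110),5)
E
```

```text
[0.47131314 0.18895527 0.08711616] [-0.38840513  0.55858322 -0.12165702]
0.032436867434086004 0.10940115256611936
```

View pics/e.png

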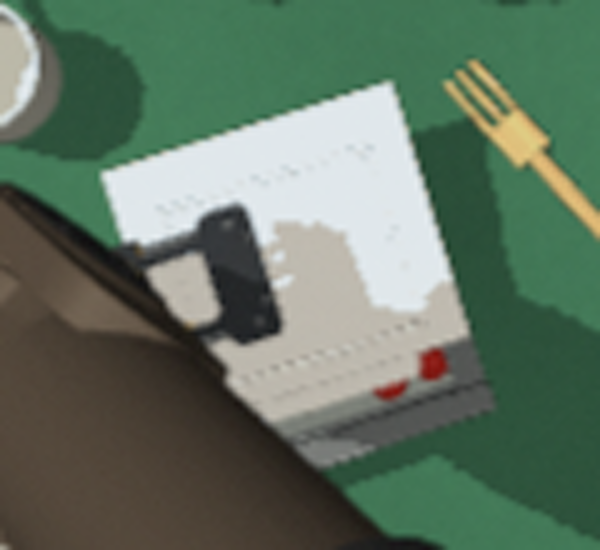

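>>> move_arm(
  series=[
    [0.08, -0.24, 0, 0, 0, 0],
    [0, 0, 0, 0, 0, 0],
    [-0.3, 0.9, 0, 0, 0, 0],
    [-0.3, 1.0, 0, 0, 0, 0],
    [0, 0, 4, 0, 0, 0],
    [0, 0, 5, 0, 0, 0],
    [0, 0, 5, 0, 0, 0],
  ],
)

```text
clock: 5.35
position: [0.4645, 0.2073, 0.2281]
ee_rot: [-3.101, -0.502, 0.003]
force: [1.1, 0.4, -0.3]
width: 0.007
```

>>> move_arm(
  series=[
    [3.7, -2.2, 0, 0, 0, 0],
    [3.7, -2.2, 0, 0, 0, 0],
    [3.7, -2.2, 0, 0, 0, 0],
    [3.7, -2.1, 0, 0, 0, 0],
    [0, 0, -4, 0, 0, 0],
    [0, 0, -4, 0, 0, 0],
    [0, 0, -4, 0, 0, 0],
    [0, 0, 0, 0, 0, 0],
  ],
  grip=1,
)

```text
clock: 6.15
position: [0.6101, 0.1188, 0.1015]
ee_rot: [3.101, 0.501, -0.015]
force: [-0.9, -0.3, -0.2]
width: 0.654
```

```bash
python3 - <<'E'
from h import *
s=monitor.observe(); p=s['position']; print(p,s['force'],s['width'])
d=p[:2]-[.4748,.0749]; c,q=np.cos(.3188),np.sin(.3188); print(d@[c,q],d@[-q,c])
im,K,r,t=cam('top'); a=cv2.resize(im[205:320,215:315],None,fx=4,fy=4,interpolation=cv2.INTER_CUBIC)
im,K,r,t=cam('side'); b=cv2.resize(im[185:300,175:275],None,fx=4,fy=4,interpolation=cv2.INTER_CUBIC)
save('f.png',np.hstack([a,b]))
E
```

```text
[0.61011003 0.11876929 0.10151876] [-0.94678844 -0.34833429 -0.2410803 ] 0.654036868989899
0.14224189022352252 -0.0007510414706292101
```

View pics/f.png

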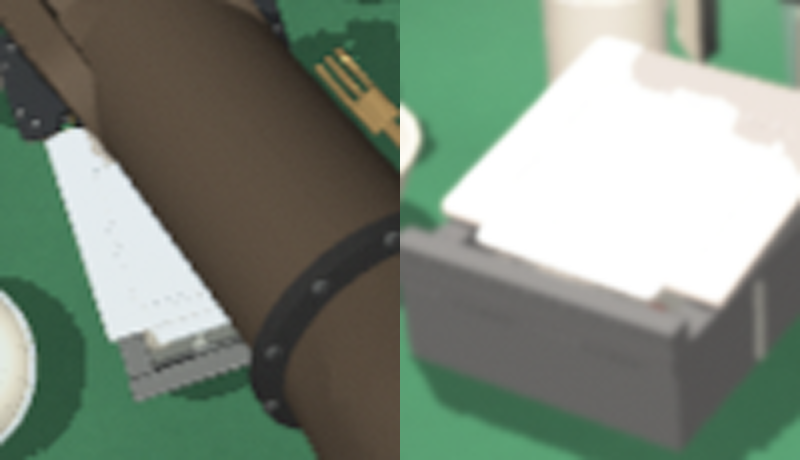

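```bash
python3 - <<'E'
from h import *
s=monitor.observe(); print(s['position'],s['width'])
im,K,r,t=cam('side')
c,q=np.cos(.3188),np.sin(.3188)
for u,v,z in[(43,208,.0696),(320,303,.0696),(77,236,.0672),(257,298,.0672),(286,332,.0765),(0,235,.0765)]:
    w=ray(K,r,t,(175+(u+.5)/4-.5,185+(v+.5)/4-.5),z)[:2]-[.4748,.0749]; print((w@[c,q]*1000).round(1),(w@[-q,c]*1000).round(1))
E
```

```text
[0.61349291 0.12020379 0.10718517] 0.7407328617565427
-44.5 87.0
-48.4 -87.5
-54.6 57.0
-56.7 -55.9
-83.7 -89.9
-83.0 83.6
```

>>> move_arm(
  series=[
    [0, 0, -1.8, 0, 0, 0],
    [0, 0, 0, 0, 0, 0],
    [0, 0, 0, 0, 0, 0],
    [-0.95, -0.31, 0, 0, 0, 0],
    [-0.95, -0.31, 0, 0, 0, 0],
    [0, 0, 0, 0, 0, 0],
  ],
)

```text
clock: 6.9
position: [0.5933, 0.1121, 0.0893]
ee_rot: [3.101, 0.499, -0.001]
force: [0.0, -0.4, 0.0]
width: 0.996
```

>>> move_arm(
  series=[
    [-0.38, -0.13, 0, 0, 0, 0],
    [-0.38, -0.13, 0, 0, 0, 0],
    [-0.38, -0.12, 0, 0, 0, 0],
    [-0.38, -0.12, 0, 0, 0, 0],
    [-0.38, -0.13, 0, 0, 0, 0],
    [0, 0, 0, 0, 0, 0],
  ],
)

```text
clock: 7.5
position: [0.5751, 0.1062, 0.0887]
ee_rot: [3.101, 0.499, -0.001]
force: [0.1, -0.4, -0.2]
width: 0.996
```

```bash
python3 - <<'E'
from h import *
im,K,r,t=cam('side'); save('g.png',im,(165,185,140,115),5)
E
```

```text
(no output)
```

View pics/g.png

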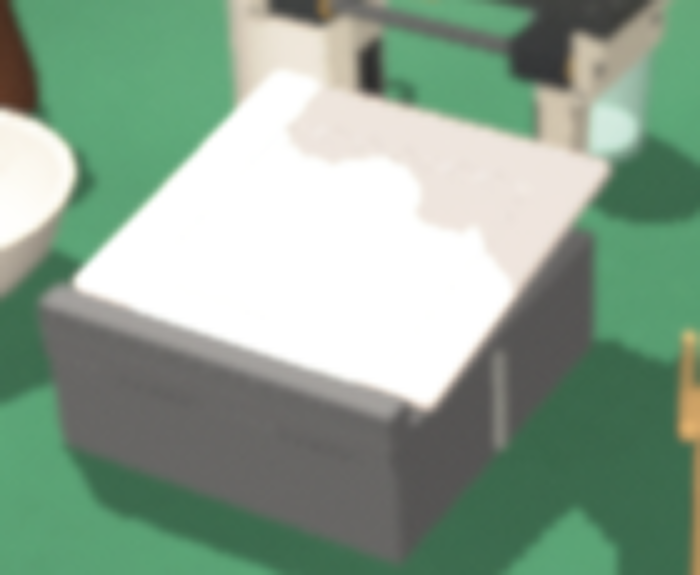

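>>> move_arm(
  series=[
    [-0.19, -0.06, 0, 0, 0, 0],
    [-0.19, -0.06, 0, 0, 0, 0],
    [-0.14, -0.05, 0, 0, 0, 0],
    [0, 0, 0, 0, 0, 0],
  ],
)

```text
clock: 7.95
position: [0.5703, 0.1046, 0.0887]
ee_rot: [3.102, 0.499, -0.001]
force: [0.2, 0.6, -0.6]
width: 1.0
```

>>> move_arm(
  series=[
    [-0.14, -0.05, 0, 0, 0, 0],
    [-0.1, -0.03, 0, 0, 0, 0],
    [0, 0, 0, 0, 0, 0],
  ],
)

```text
clock: 8.25
position: [0.5681, 0.1039, 0.0888]
ee_rot: [3.102, 0.499, 0.0]
force: [0.1, -0.6, -0.2]
width: 0.999
```

>>> move_arm(
  series=[
    [-0.1, -0.03, 0, 0, 0, 0],
    [-0.1, -0.03, 0, 0, 0, 0],
    [0, 0, 0, 0, 0, 0],
  ],
)

```text
clock: 8.55
position: [0.5672, 0.1035, 0.0892]
ee_rot: [-3.102, -0.499, -0.003]
force: [4.9, -0.7, 0.9]
width: 1.001
```

>>> move_arm(
  series=[
    [0.57, 0.19, 0, 0, 0, 0],
    [0.57, 0.19, 0, 0, 0, 0],
    [0, 0, 4, 0, 0, 0],
    [0, 0, 0, 0, 0, 0],
    [-1.7, -0.56, 0, 0, 0, 0],
    [-1.7, -0.56, 0, 0, 0, 0],
    [0, 0, 0, 0, 0, 0],
    [0, 0, 0, 0, 0, 0],
  ],
)

```text
clock: 9.35
position: [0.5438, 0.096, 0.1287]
ee_rot: [3.102, 0.499, -0.0]
force: [0.9, 0.8, 0.5]
width: 1.002
```

```bash
python3 - <<'E'
from h import *
s=monitor.observe(); p=s['position']; print(p,s['force'])
d=p[:2]-[.4748,.0749]; c,q=np.cos(.3188),np.sin(.3188); print(d@[c,q],d@[-q,c])
im,K,r,t=cam('side'); save('i.png',im,(165,185,140,115),5)
E
```

```text
[0.54384019 0.09598307 0.12868717] [0.9307408  0.76506614 0.53558643]
0.07216942171106819 -0.0016183336458134023
```

View pics/i.png

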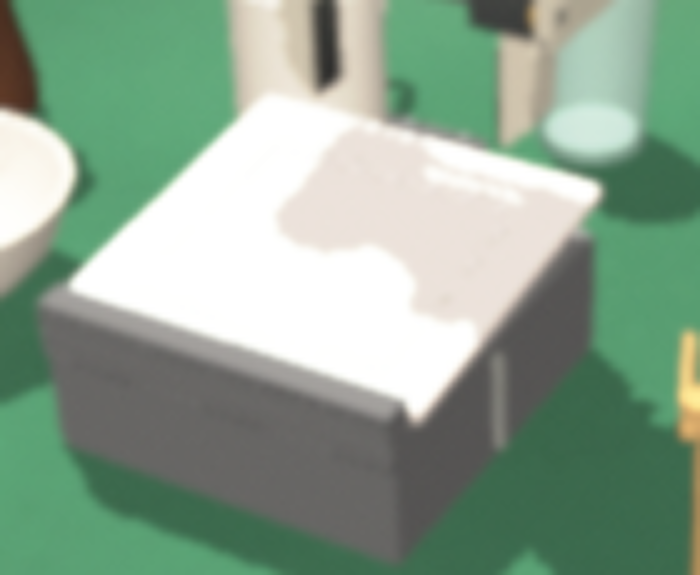

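>>> move_arm(
  series=[
    [0, 0, -1.5, 0, 0, 0],
    [0, 0, -0.6, 0, 0, 0],
    [0, 0, -0.4, 0, 0, 0],
    [0, 0, -0.3, 0, 0, 0],
    [0, 0, 0, 0, 0, 0],
  ],
)

```text
clock: 9.9
position: [0.5439, 0.0962, 0.1005]
ee_rot: [-3.102, -0.499, -0.0]
force: [-0.2, 1.9, 1.6]
width: 1.004
```

>>> move_arm(
  series=[
    [0, 0, -0.2, 0, 0, 0],
    [0, 0, -0.2, 0, 0, 0],
    [0, 0, -0.2, 0, 0, 0],
    [0, 0, 0, 0, 0, 0],
  ],
)

```text
clock: 10.3
position: [0.5433, 0.0959, 0.0943]
ee_rot: [3.102, 0.499, -0.001]
force: [0.9, 0.5, 0.1]
width: 0.999
```

>>> move_arm(
  series=[
    [0, 0, -0.2, 0, 0, 0],
    [0, 0, -0.2, 0, 0, 0],
    [0, 0, -0.1, 0, 0, 0],
    [0, 0, 0, 0, 0, 0],
  ],
)

```text
clock: 10.7
position: [0.5434, 0.0959, 0.0896]
ee_rot: [3.102, 0.499, -0.001]
force: [-0.6, -0.1, 0.9]
width: 0.996
```

>>> move_arm(
  series=[
    [0, 0, -0.15, 0, 0, 0],
    [0, 0, -0.15, 0, 0, 0],
    [0, 0, 0, 0, 0, 0],
  ],
)

```text
clock: 11.0
position: [0.5436, 0.096, 0.0891]
ee_rot: [3.1, 0.498, 0.002]
force: [-9.8, -3.7, 31.9]
width: 0.997
```

```bash
python3 - <<'E'
from h import *
s=monitor.observe(); p=s['position']; print(p,s['force'])
im,K,r,t=cam('side'); save('j.png',im,(165,185,140,115),5)
E
```

```text
[0.54362465 0.09599559 0.08914145] [-9.82959631 -3.74346892 31.88550985]
```

View pics/j.png

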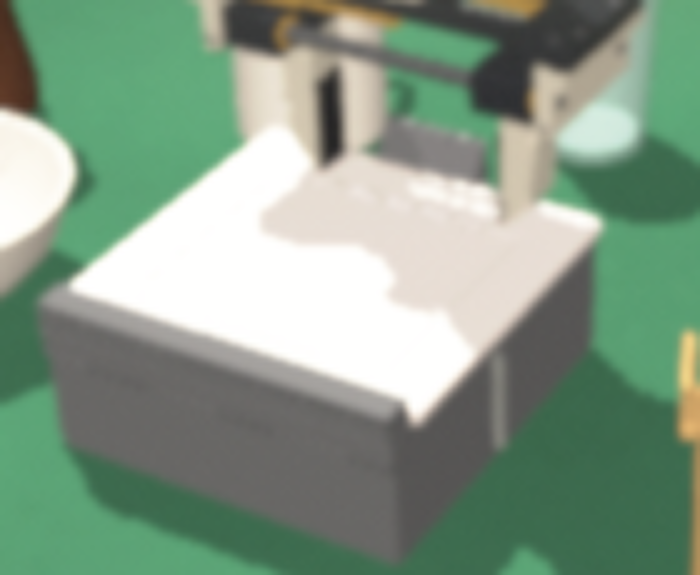

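>>> move_arm(
  series=[
    [0, 0, 0.5, 0, 0, 0],
    [0, 0, 2, 0, 0, 0],
    [0, 0, 5, 0, 0, 0],
    [0, 0, 5, 0, 0, 0],
    [0, 0, 5, 0, 0, 0],
    [0, 0, 5, 0, 0, 0],
    [0, -5, 0, 0, 0, 0],
    [0, -5, 0, 0, 0, 0],
  ],
)

```text
clock: 11.85
position: [0.5443, -0.0034, 0.3139]
ee_rot: [3.1, 0.505, 0.007]
force: [1.6, -0.9, -1.3]
width: 1.0
```

>>> move_arm(
  series=[
    [-1, -5, 0, 0, 0, 0],
    [-1, -5, 0, 0, 0, 0],
    [-1, -5, 0, 0, 0, 0],
    [-1, -5, 0, 0, 0, 0],
    [0, -5, 0, 0, 0, 0],
    [0, -5, 0, 0, 0, 0],
    [0, 0, 0, 0, 0, 0],
  ],
)

```text
clock: 12.55
position: [0.502, -0.309, 0.3104]
ee_rot: [3.102, 0.481, -0.004]
force: [-0.5, -0.5, -0.2]
width: 1.002
```

```bash
python3 - <<'E'
from h import *
s=monitor.observe(); print(s['position'],s['force'],s['clock'])
im,K,r,t=cam('top'); a=cv2.resize(im[205:320,215:315],None,fx=4,fy=4,interpolation=cv2.INTER_CUBIC)
im,K,r,t=cam('side'); b=cv2.resize(im[185:300,175:275],None,fx=4,fy=4,interpolation=cv2.INTER_CUBIC)
save('k.png',np.hstack([a,b]))
E
```

```text
[ 0.50195251 -0.30899523  0.31042077] [-0.54330173 -0.5307342  -0.23907146] 12.55
```

View pics/k.png

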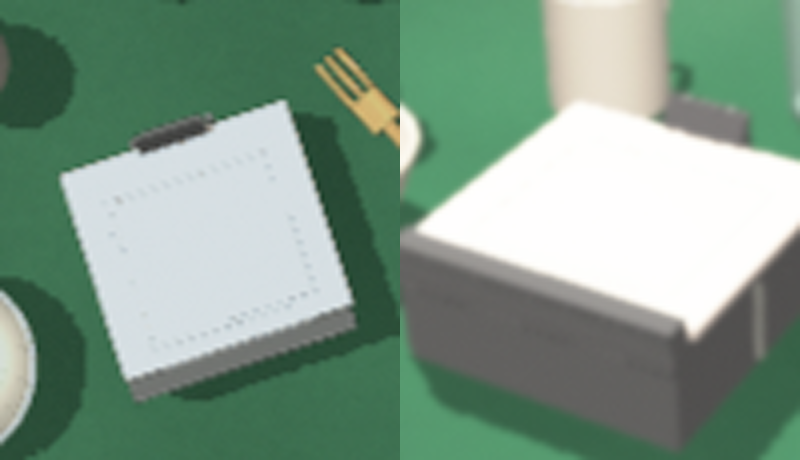

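```bash
python3 - <<'E'
from h import *
c,q=np.cos(.3188),np.sin(.3188); W=lambda x,y,z:[.4748+(x*c-y*q)/1e3,.0749+(x*q+y*c)/1e3,z/1e3]
_,K,r,t=cam('top'); P=[(87,88,70),(87,-88,70),(80.5,26,80),(94.5,26,89),(94.5,-26,89)]
print('top',((proj(K,r,t,[W(*p) for p in P])+.5-[215,205])*4).round(0).tolist())
_,K,r,t=cam('side'); P=[(87,88,70),(87,88,74),(94.5,26,89),(94.5,-26,89)]
print('side',((proj(K,r,t,[W(*p) for p in P])+.5-[175,185])*4+[400,0]).round(0).tolist())
E
```

```text
top [[58.0, 171.0], [285.0, 96.0], [141.0, 152.0], [134.0, 134.0], [202.0, 111.0]]
side [[582.0, 99.0], [581.0, 93.0], [676.0, 90.0], [754.0, 111.0]]
```

```bash
python3 -c "
from cell import workorder; print(workorder.sign_off())"
```

```text
the job is handed in; nothing more can be done
None
```

The lunchbox is closed and the job is handed in at about 12.6 s of the 64 s allowed; the hand-in reports no verdict.

- **Straightening:** I nudged the lid about 7 mm sideways with closed fingers, from an estimated 7 mm offset to about 0–3 mm.
- **Pushing home:** With the fingers open on either side of the flap, I pushed the lid's edge until it stopped. The force rose to about 5 N with the edge at about x = 87 mm in the box frame, which fits the given 86 to 88 mm for a tongue fully home.
- **Pressing down:** I pressed on the lid next to the flap. The fingertips stopped at about 70 mm height with 32 N, so the lid reached the rim.
- **Last checks:** In the final pictures the lid lies flat with its corners within about 3 mm of the closed pose. The flap head shows upright over its edge, and the arm is clear. The flap was judged by eye against its predicted position, not measured as an angle.
- **Box and bystanders:** The box shifted about 3 mm. I did not measure the other things again, but every move passed clear of them and the bowl, mug and fork looked undisturbed wherever they showed in the pictures.
- **What disagreed:** In one side view the two housing corners came out about 3 mm off in y from the fitted box pose. I put this down to rough pixel picks, one of them at the crop's border, and the tongue entered the pocket without trouble. The force sensor showed almost nothing while the flap gave way, so I did not see the 8 to 12 N snap itself.

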